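# Slide the chamber plate home under the manipulator bridge

## Task

Load the recording chamber: with the fingertips, push the loose black chamber plate across the round stage and slide it in under the low manipulator bridge until it is fully home against the two stop pins, squarely, with the recording chamber under the round opening of the bridge. Only push the plate: it must stay flat on the stage, never lifted or tipped, the chamber ring must not be touched or scrape the bridge, and the hand must keep off the bridge and the manipulator on it. Leave the objective, the magnet foot and the dish standing where they are.

Things in the scene. Friction and masses are not known exactly. Their poses are not given: they have to be found in the camera images.
- plate: the loose chamber plate: flat black rectangle, 130 mm long (its x), 100 wide (y), 10 thick, 0.3 to 0.5 kg, sliding on the stage. Origin: centre of its underside, z up. Its +x end goes in under the bridge. It starts in the open on the robot's side of the bridge, turned up to 20 degrees from the way in and up to 40 mm to either side of it
- plate_rear (a point): the middle of the plate's rear (-x) edge face, half-way up (5 mm above the stage), 65 mm behind the plate's origin, axes as the plate: the edge to push home
- chamber: the recording chamber fixed on the plate: a low white open ring, 60 mm outside, 46 mm inside diameter, rising 10 mm above the plate's top (rim 20 mm above the stage). Origin: centre of its foot, 25 mm ahead (+x) of the plate's origin. Not to be touched
- opening (a point): the point on the stage's top surface straight below the centre of the round opening (50 mm) in the fixed aluminium bridge. x is the way the plate slides in, y runs along the bridge, z up. With the plate home the chamber's centre is at x = 0, y = 0 here, the plate's origin at x = -25 mm, its rear edge at x = -90 mm, axes parallel
- bridge: the fixed bridge, origin and axes as opening. Deck 76 mm deep in x, 264 mm long in y, underside 24 mm and top 34 mm above the stage. On it stand a manipulator (y = 75 to 125 mm, with a holder and pipette reaching to the opening) and an electrode clamp (near y = -100 mm), at most 50 mm above the deck. Not to be touched
- entry (a point): the middle of the way in below the bridge's near edge, on the stage's top, 38 mm before opening, same axes. The way in is 112 mm wide between two spacer rails (inner faces at y = -56 and +56 mm, as long as the deck is deep) with half-round noses of 10 mm radius
- stops (a point): the point on the stage's top midway between the two fixed stop pins (steel, 8 mm diameter, 18 mm high, at y = -35 and +35 mm), on the line of their near sides, 40 mm beyond opening, same axes: the plate's front edge meets it when home
- stage: the fixed round stainless stage, 530 mm diameter, on the bench. Origin: centre of its underside, at bench height; its top is 20 mm above. Axes as opening, which lies 90 mm from the centre in +x
- objective: bystander: a spare objective lens standing on the stage, black with a brass thread on top, 27 mm diameter, 43 mm high, origin under its centre
- magnet_foot: bystander: a magnet foot standing on the stage, 56 mm wide blue disc with a smaller black disc and an aluminium stud, 44 mm high in all, origin under its centre
- dish: bystander: a covered flat culture dish standing on the stage, 57 mm diameter, 14 mm high, origin under its centre
Not all that is in view belongs to the job. Of the things like the plate, leave any that is blue, green or red; of the rest the smaller one is meant.

How it is judged (in metres and radians):
At the end, for the whole second after the job is handed in: the plate lies at rest flat on the stage under the bridge, home against the stop pins (chamber centre within 4 mm of the opening's centre along the slide), within 8 mm of it sideways, and square to the bridge within 0.06 rad (x of chamber in the frame of opening between -0.004 and 0.004 m and y of chamber in the frame of opening between -0.008 and 0.008 m and angle between the x axis of plate and the x axis of opening, either way round below 0.06 rad and z of plate in the frame of opening below 0.002 m and linear speed of plate below 0.01 m/s); the robot touches nothing.
It fails at once if the plate is lifted (more than 4 mm) or tipped (more than 0.05 rad) off the stage (z of plate in the frame of opening above 0.004 m or angle between plate's own z axis and vertical above 0.05 rad).
It fails at once if the plate is pushed with the arm or the hand's body instead of the fingers (contact force between the arm and plate above 2 N).
It fails at once if the chamber ring is touched by the robot or scrapes the bridge (contact force between chamber and bridge above 1 N or contact force between any of the fingers, the arm and chamber above 1 N).
It fails at once if the robot touches the bridge or what stands on it (more than 2 N) (contact force between any of the fingers, the arm and bridge above 2 N).
It fails at once if the objective, the magnet foot or the dish is moved more than 15 mm or knocked over (distance of any of objective, magnet_foot, dish from where it was at the start of the episode above 0.015 m or angle between any of objective, magnet_foot, dish's own z axis and vertical above 0.4 rad).
It also fails if it takes over 72 s, if anything falls off the work surface, if the arm or the gripper's body presses on something with over 40 N, if the wrist force passes 120 N, or if a joint passes its speed limit or range.

## Robot

A 6-joint arm with a two-finger parallel gripper is mounted at the origin on the work surface. World frame = base frame: x ahead of the robot, y to its left, z up, the work surface at z = 0. Lengths are in mm, angles in rad, forces in N, time in s.
With the tool pointing down it reaches from about 325 to 850 mm from the base axis. Payload 15.5 kg.
Tool frame: the origin (TCP) lies midway between the tips of the shut fingers; the grasp point (between the pads) lies 19 mm behind it (manip.tcp_to_grasp is the distance from the TCP to the grasp point, in mm); z points along the fingers, x is the direction in which the jaws open and shut, and the axes are right-handed (so a half turn about z gives the same grasp; the last joint's range is limited). The gripper opens to 91 mm and grips with 3 to 60 N. Pads are 32 mm wide; open, the fingers measure 118 mm over their backs; the gripper's body (76 mm by 178 mm) begins 60 mm behind the grasp point.
Start: joints at [1.242, 0.494, 1.345, -0, 1.302, -0.096], TCP at [144.792, 607.998, 213.915] pointing down, gripper open.
Joint ranges: [-2.91, 2.91], [-0.82, 2.16], [0.22, 2.67], [-1.22, 4.37], [0.12, 2.79], [-3.08, 3.08]. Speed limits (rad/s): [1.89, 1.89, 2.57, 3.01, 3.01, 3.01].

## Interface

Orientations are given as a unit quaternion [x, y, z, w].
In Python, from plant import manip gives the robot as it stands.
- The arm moves only by the tool servo_tool, never from a script. Its argument "commands" is a list of rows, each an object with "dr": the turn, a rotation vector about the tool's x, y, z in rad, a list of three; "dp": the shift along the tool's x, y, z in m, a list of three; "fingers": the opening, from 0 (shut) to 1 (fully open). In form: [{"dr": [wx, wy, wz], "dp": [dx, dy, dz], "fingers": fingers}, ...]. A call has exactly 10 rows; each row is the pose to reach, as a shift and turn from the pose commanded when the call began, along the tool's axes at that moment; what a row does not reach only later rows make up. A row lasts 1/8 s, in which the tool goes at most 62.5 mm and 10.7 degrees, less where a joint would pass 70% of its speed; a pose out of reach is approached as far as the arm can. A call with a gripper value outside its range is refused whole. The fingers move at their own pace and stop on an object; "squeeze" is the grip in N (left out, the last holds). Time passes only in rows, so rows that repeat a pose let the fingers close, or fill a call up. It gives the time, the measured TCP pose, the force and the opening at its end, in the units of the state.
- manip.get_state(): the state, without advancing time (a new reading comes with each control period).
- manip.camera(name): name is "side" or "top"; returns a dict with "img" (420x560x3 uint8, blue, green, red), "z_map" (420x560 float32, mm along the optical axis (not along the pixel's ray), 0 where there is no reading), "fx", "fy", "cx", "cy" (pixels), "distortion" ([k1, k2, p1, p2, k3] as OpenCV has them; the pictures are not rectified), "origin" and "orientation" of the camera in the world. Camera axes: x right, y down, z forward; pixel columns grow to the right and rows downward; lengths in mm; the calibration is good to about 2 mm. A picture is of the moment at which its call begins.
- manip.job_done(): hands the job in, once; it reports no verdict.
The state is a dict: "time": time; "joints": joint angles; "joint_velocities": joint speeds; "effort": joint torques, N m; "ee_pos": TCP position; "eef_rot": TCP orientation; "force": force on the tool from outside, world axes, zero at the start; "wrist_torque": the same for the moment, N m; "finger_gap": finger opening in mm.
Only numpy, scipy, OpenCV 4.12 (cv2) and the standard library are available. Lean on these libraries where they do the work, as an engineer would, in place of code of your own. Each camera call takes 0.05 s, during which the arm holds its last target. There are 200 camera calls.

## Working session

There is one attempt and no reset: what is moved stays moved. The work goes in short steps, Python scripts to look and compute and a tool call to move; the robot and the scene stay as the last step left them, time stands still between calls to the robot, and variables do not carry over. Pictures are saved under pics/ and viewed, about 8 in all and at most 12, crops included, and the job is handed in when it is done.

Besides the shell and the picture viewer there is one more tool, called after "Request:" by a JSON object that holds its "name" and its "arguments". servo_tool: Moves the arm, as the interface text tells. Its arguments: {"type":"object","properties":{"commands":{"type":"array"},"squeeze":{"type":"number"}},"required":["commands"]}

```bash
mkdir -p pics; cat > h.py <<'E'
import numpy as np, cv2
from scipy.spatial.transform import Rotation as R
from plant import manip
def rot(o):
    o=np.array(o,float)
    return R.from_quat(o).as_matrix() if o.size==4 else o.reshape(3,3)
def px2plane(c,uv,z):
    K=np.array([[c['fx'],0,c['cx']],[0,c['fy'],c['cy']],[0,0,1]])
    n=cv2.undistortPoints(np.array(uv,float).reshape(-1,1,2),K,np.array(c['distortion'],float)).reshape(-1,2)
    d=np.c_[n,np.ones(len(n))]@rot(c['orientation']).T
    o=np.array(c['origin'],float)
    return o+d*((z-o[2])/d[:,2])[:,None]
def w2px(c,P):
    K=np.array([[c['fx'],0,c['cx']],[0,c['fy'],c['cy']],[0,0,1]])
    M=rot(c['orientation']).T; t=-M@np.array(c['origin'],float)
    return cv2.projectPoints(np.array(P,float).reshape(-1,1,3),cv2.Rodrigues(M)[0],t,K,np.array(c['distortion'],float))[0].reshape(-1,2)
E
python3 - <<'E'
from h import *
s=manip.get_state(); print(s)
for n in('top','side'):
    c=manip.camera(n); cv2.imwrite(f'pics/{n}0.png',c['img']); print(n,c['origin'],c['orientation'],c['fx'],c['cx'],c['cy'],c['distortion'])
E
```

```text
{'time': 0.0, 'joints': array([ 1.24153222e+00,  4.94200874e-01,  1.34613581e+00,  2.82895612e-05,
        1.30250207e+00, -9.54647236e-02]), 'joint_velocities': array([-0.00026598, -0.00017093, -0.00062872, -0.001853  ,  0.00018516,
       -0.00074743]), 'effort': array([-5.07784971e-04, -8.78842664e+01, -3.81854117e+01,  7.07750232e-02,
        5.32592973e-02, -8.34963816e-05]), 'ee_pos': array([144.63823772, 607.63859593, 213.32568353]), 'eef_rot': array([ 7.84755388e-01,  6.19805286e-01, -5.30919569e-04,  3.26350795e-04]), 'force': array([ 0.01328978,  0.60599271, -0.70721117]), 'wrist_torque': array([-0.07006575,  0.00687276,  0.02979616]), 'finger_gap': 91.1953643793615}
top [ 235.87768138   83.04544219 1271.61399252] [ 0.71712513 -0.68748448  0.08004182 -0.08179209] 495.2698622901766 283.7680523152547 208.02070964931966 [-0.12708837  0.          0.          0.          0.        ]
side [  -90.1953977  -1055.62477848   834.87311779] [ 0.8444774  -0.21810922  0.11106262 -0.47639415] 453.9727151346044 276.6993936774121 210.9386653602969 [-0.13721665  0.          0.          0.          0.        ]
```

View pics/top0.png

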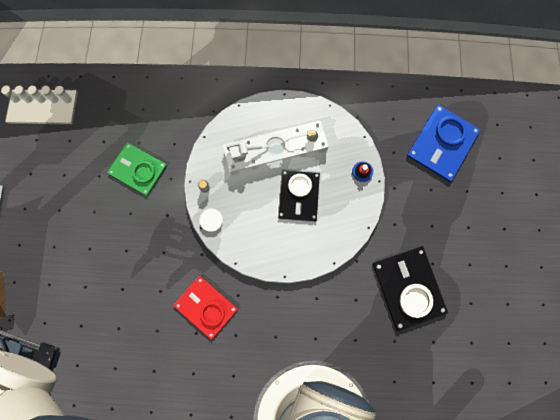

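View pics/side0.png

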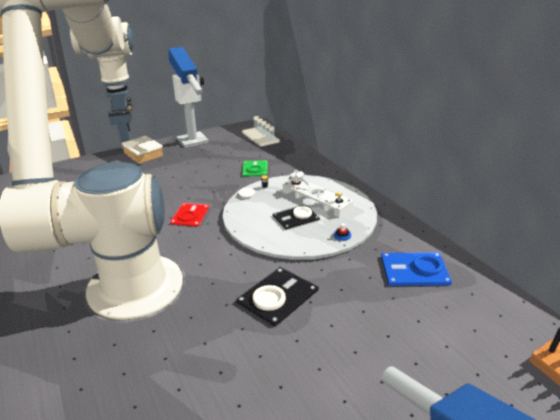

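The top view shows two black plates: the small one on the stage at (300,195) and a larger one on the bench at (410,290). Blue (443,143), green (137,168) and red (206,307) are excluded. The smaller black one at (300,195) fits, since it lies on the stage on the robot's side of the bridge (275,148). The magnet foot is at (363,170), the dish at (210,220) and the objective at (203,186). I'll enlarge to confirm and measure.

```bash
python3 - <<'E'
from h import *
c=manip.camera('top'); im=c['img']; np.save('top0.npy',im)
crop=cv2.resize(im[85:290,180:390],None,fx=3.8,fy=2.9*3.8/3.8*1.31*0.7 if 0 else 2.9,interpolation=cv2.INTER_CUBIC)
crop=cv2.resize(im[85:290,180:390],None,fx=2.9,fy=2.9,interpolation=cv2.INTER_CUBIC)
cv2.imwrite('pics/crop1.png',crop)
# plate: dark blob
g=im.max(2); roi=np.zeros_like(g); roi[165:230,270:330]=1
m=((g<75)&(roi>0)).astype(np.uint8)
n,l,st,ce=cv2.connectedComponentsWithStats(m)
i=1+np.argmax(st[1:,4]); cn=cv2.findContours((l==i).astype(np.uint8),cv2.RETR_EXTERNAL,cv2.CHAIN_APPROX_NONE)[0][0]
r=cv2.minAreaRect(cn); print('plate rect',r, st[i])
P=px2plane(c,cv2.boxPoints(cv2.minAreaRect(cn)),30); print(P.round(1), np.linalg.norm(np.diff(P,axis=0),axis=1))
# chamber
hsv=cv2.cvtColor(im,cv2.COLOR_BGR2HSV)
# stage circle from edge
st=((g>140)).astype(np.uint8)
cs=max(cv2.findContours(cv2.morphologyEx(st,cv2.MORPH_CLOSE,np.ones((9,9))),cv2.RETR_EXTERNAL,cv2.CHAIN_APPROX_NONE)[0],key=lambda k: k[:,0,0].min()>150 and cv2.contourArea(k))
h=cv2.convexHull(cs); W=px2plane(c,h[:,0],20)[:,:2]
A=np.c_[2*W,np.ones(len(W))]; x=np.linalg.lstsq(A,(W**2).sum(1),rcond=None)[0]
print('stage',x[:2],np.sqrt(x[2]+x[:2]@x[:2]))
# heights from depth
z=c['z_map']; print(z[195,300],z[230,300],z[150,240])
E
```

```text
plate rect ((298.7918701171875, 195.4136962890625), (37.832183837890625, 48.16300582885742), 4.085616588592529) [ 279  171   41   50 1234]
[[498.6 105.4  30. ]
 [627.6 102.2  30. ]
 [624.5   3.   30. ]
 [495.6   8.6  30. ]] [129.0791127   99.20761816 129.01719985]
stage [600.40043713  94.17530935] 264.1212598775587
1273.9713 1273.2474 1239.0358
```

View pics/crop1.png

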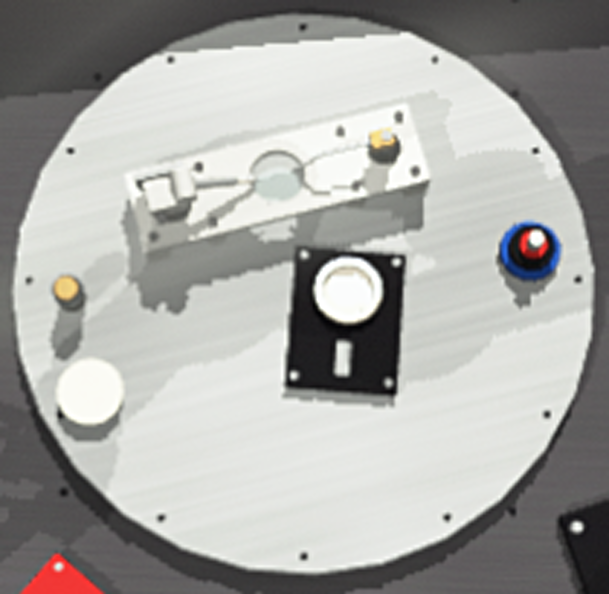

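The crop shows the small black plate with the white ring towards the bridge (ring 348,290) and its rear edge at (340,393). The opening is at (277,175) and the deck is turned about 15°. Next I'll measure the bridge.

```bash
python3 - <<'E'
from h import *
c=manip.camera('top'); z=c['z_map']
v,u=np.mgrid[85:290,180:390]; uv=np.c_[u.ravel(),v.ravel()]
K=px2plane(c,uv,0); o=np.array(c['origin'],float); f=rot(c['orientation'])[:,2]
d=K-o; t=z[uv[:,1],uv[:,0]]/(d@f); X=o+d*t[:,None]
H=X[:,2].reshape(v.shape); 
m=((H>46)&(H<62)).astype(np.uint8)
n,l,st,ce=cv2.connectedComponentsWithStats(m); i=1+np.argmax(st[1:,4]); print(st[1:].tolist()[:8])
m=(l==i).astype(np.uint8)|((H>62)&(X[:,0].reshape(v.shape)>640)).astype(np.uint8)
cn=max(cv2.findContours(m,cv2.RETR_EXTERNAL,cv2.CHAIN_APPROX_NONE)[0],key=len)
W=px2plane(c,cn[:,0]+[180,85],54)[:,:2].astype(np.float32)
r=cv2.minAreaRect(W); print('deck rect',r); print(cv2.boxPoints(r))
# image-based: bright deck edges
g=cv2.cvtColor(c['img'],cv2.COLOR_BGR2GRAY)
cv2.imwrite('pics/crop2.png',cv2.resize(g[110:190,215:335],None,fx=6,fy=6,interpolation=cv2.INTER_CUBIC))
# others: heights
k=((H>30)&(l!=i)).astype(np.uint8); n,l2,s2,c2=cv2.connectedComponentsWithStats(k)
for j in range(1,n):
    if s2[j,4]>40:
        hh=np.median(H[l2==j]); print(c2[j]+[180,85],s2[j,4],hh,px2plane(c,[c2[j]+[180,85]],hh).round(0))
# ring: bright within plate
roi=c['img'][165:205,280:322]; b=(roi.min(2)>150).astype(np.uint8)
n,l3,s3,c3=cv2.connectedComponentsWithStats(b); 
for j in range(1,n):
  if s3[j,4]>15: print('bright',s3[j],c3[j]+[280,165],px2plane(c,[c3[j]+[280,165]],40))
# expected points projected
cen=np.array([600.4,94.2]); 
E
```

```text
[[44, 36, 104, 52, 2146], [53, 57, 3, 1, 3], [57, 56, 3, 1, 3], [49, 58, 3, 1, 3], [102, 58, 1, 1, 1], [90, 61, 3, 1, 3], [57, 74, 1, 1, 1], [59, 74, 1, 1, 1]]
deck rect ((684.4451904296875, 121.58895874023438), (79.67735290527344, 265.0577392578125), 17.453670501708984)
[[606.6907   236.06718 ]
 [686.1907   -16.787243]
 [762.1997     7.110733]
 [682.6997   259.96515 ]]
[305.20535714 135.05357143] 112 83.27877699665055 [[707.  45.  83.]]
[240.30886076 149.93164557] 395 88.34929407649884 [[658. 208.  88.]]
[362.7        170.71428571] 280 40.46313013521285 [[ 632. -109.   40.]]
[298.2018419  194.36914812] 1303 32.59346683671697 [[563.  56.  33.]]
[203.72413793 186.05172414] 116 59.7569953155886 [[567. 298.  60.]]
[210.64305949 219.76487252] 353 35.12352723842491 [[486. 278.  35.]]
bright [ 9  0 18  4 33] [296.27272727 166.06060606] [[636.96532949  64.34925395  40.        ]]
bright [ 21   0  21  40 204] [316.21568627 178.65686275] [[604.98179068  11.45299641  40.        ]]
bright [  8   9  24  22 419] [299.64677804 184.41050119] [[587.63380226  53.85858623  40.        ]]
```

View pics/crop2.png

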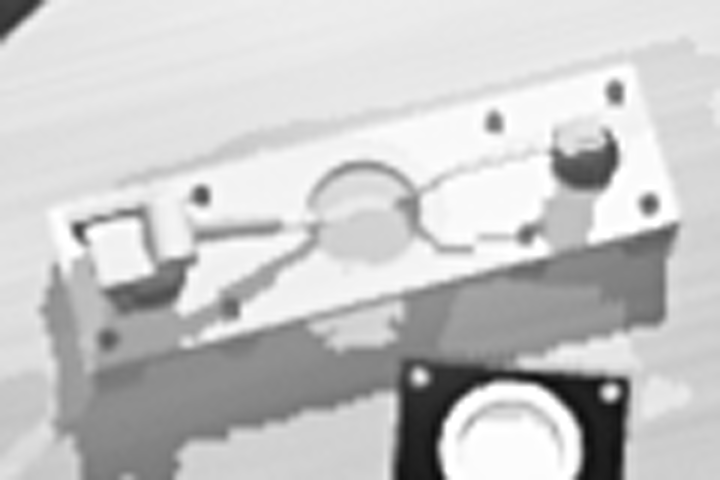

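The crop shows deck corners TL (50,210), TR (630,64), BR (680,228) and BL (90,372), with the hole centred at about (363,212). From these I'll work out the frame.

```bash
python3 - <<'E'
from h import *
c=manip.camera('top')
q=np.array([[50,210],[630,64],[680,228],[90,372],[363,212]],float)/6-0.42+[215,110]
P=px2plane(c,q,54)[:,:2]; print(P.round(1)); print('centre',P[:4].mean(0),'hole',P[4])
print('lens',[np.linalg.norm(P[i]-P[(i+1)%4]).round(1) for i in range(4)])
y1=P[0]-P[1]; y2=P[3]-P[2]; a=[np.degrees(np.arctan2(-y[0],y[1])) for y in(y1,y2)]; print('yaw',a)
th=np.radians(np.mean(a)); x=np.array([np.cos(th),np.sin(th)]); y=np.array([-x[1],x[0]])
S=np.array([600.4,94.2]); print('from stage',S+90*x)
O=(P[:4].mean(0)+S+90*x)/2; print('O',O,np.degrees(th))
np.save('O.npy',np.r_[O,th])
for n,p in dict(plate=[561.6,54.8],cham=[587.6,53.9],obj=[567,298],dish=[486,278],mag=[632,-109]).items(): print(n,((np.array(p)-O)@np.c_[x,y]).round(1))
E
```

```text
[[683.3 258.1]
 [762.4   7.4]
 [686.6 -16.1]
 [610.3 235.5]
 [687.9 121.8]]
centre [685.67976448 121.22895521] hole [687.91084286 121.83497313]
lens [np.float64(262.9), np.float64(79.4), np.float64(262.9), np.float64(76.4)]
yaw [np.float64(17.514187276783485), np.float64(16.86000942936382)]
from stage [686.38104319 120.79436429]
O [686.03040383 121.01165975] 17.18709835307365
plate [-138.4  -26.5]
cham [-113.9  -35. ]
obj [-61.4 204.3]
dish [-144.7  209.1]
mag [-119.6 -203.8]
```

Stage centre plus 90 mm and the deck centre agree: opening at (686,121), yaw 17.2°. In that frame the plate origin is (-138,-26.5) with yaw about -19°. Plan:
1. With shut fingers, push +y on the plate's right side ahead of its centre, which turns it and shifts it.
2. Push the rear edge home with the two fingers spread.

First, I'll move over.

Request:
{"name": "servo_tool", "arguments": {"commands": [{"dr":[0,0,-0.06],"dp":[-0.03,0.033,0],"fingers":0},{"dr":[0,0,-0.12],"dp":[-0.07,0.076,0],"fingers":0},{"dr":[0,0,-0.18],"dp":[-0.11,0.12,0],"fingers":0},{"dr":[0,0,-0.24],"dp":[-0.15,0.164,0],"fingers":0},{"dr":[0,0,-0.3],"dp":[-0.19,0.208,0],"fingers":0},{"dr":[0,0,-0.36],"dp":[-0.23,0.252,0],"fingers":0},{"dr":[0,0,-0.42],"dp":[-0.27,0.296,0],"fingers":0},{"dr":[0,0,-0.48],"dp":[-0.31,0.34,0],"fingers":0},{"dr":[0,0,-0.534],"dp":[-0.35,0.384,0],"fingers":0},{"dr":[0,0,-0.534],"dp":[-0.39,0.427,0],"fingers":0}]}}

```text
time: 1.5
ee_pos: [470.8, 127.9, 214.1]
eef_rot: [0.593, 0.805, 0.0, 0.0]
force: [1.5, 1.9, 0.6]
finger_gap: 0.6
```

```bash
cat >> h.py <<'E'
O=np.load('O.npy'); OM=np.array([[np.cos(O[2]),-np.sin(O[2])],[np.sin(O[2]),np.cos(O[2])]])
def toO(p): return (np.array(p)[...,:2]-O[:2])@OM
def tool():
    s=manip.get_state(); M=R.from_quat(s['eef_rot']).as_matrix()
    print('t',round(s['time'],2),'tcp O',toO(s['ee_pos']).round(1),'z',round(s['ee_pos'][2],1),'xaxis off Oy deg',round(np.degrees(np.arctan2(M[1,0],M[0,0])-O[2])-90,2),'tilt',np.round(M[2],3),'F',s['force'].round(1),'gap',round(s['finger_gap'],1))
E
python3 -c "
from h import *
tool()"
```

```text
t 1.5 tcp O [-203.6   70.1] z 214.1 xaxis off Oy deg 0.06 tilt [-0.     0.001 -1.   ] F [1.5 1.9 0.6] gap 0.6
```

Request:
{"name": "servo_tool", "arguments": {"commands": [{"dr":[0,0,0],"dp":[-0.04,0.013,0],"fingers":0},{"dr":[0,0,0],"dp":[-0.09,0.028,0],"fingers":0},{"dr":[0,0,0],"dp":[-0.14,0.043,0],"fingers":0},{"dr":[0,0,0],"dp":[-0.18,0.055,0.02],"fingers":0},{"dr":[0,0,0],"dp":[-0.18,0.055,0.06],"fingers":0},{"dr":[0,0,0],"dp":[-0.18,0.055,0.1],"fingers":0},{"dr":[0,0,0],"dp":[-0.18,0.055,0.14],"fingers":0},{"dr":[0,0,0],"dp":[-0.18,0.055,0.17],"fingers":0},{"dr":[0,0,0],"dp":[-0.18,0.055,0.187],"fingers":0},{"dr":[0,0,0],"dp":[-0.18,0.055,0.189],"fingers":0}]}}

```text
time: 2.75
ee_pos: [575.3, -26.0, 24.4]
eef_rot: [0.593, 0.805, -0.0, -0.001]
force: [-0.8, 0.8, 0.5]
finger_gap: 0.6
```

```bash
python3 -c "
from h import *
tool()
a=manip.camera('top')['img'];b=manip.camera('side')['img']
o=np.hstack([cv2.resize(a[110:250,200:390],None,fx=2,fy=2),cv2.resize(b[140:280,200:400],None,fx=2,fy=2)]); cv2.imwrite('pics/n1.png',o)
"
```

```text
t 2.75 tcp O [-149.2 -107.7] z 24.4 xaxis off Oy deg 0.01 tilt [ 0.    -0.001 -1.   ] F [-0.8  0.8  0.5] gap 0.6
```

View pics/n1.png

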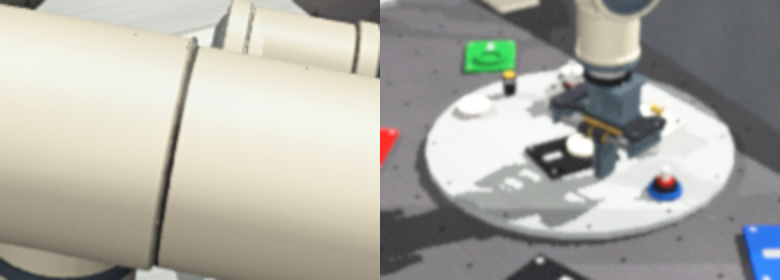

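The right half shows the shut fingers at (605,160), standing just beside the plate's right side (560,155); the arm hides the top view. Now the push in +y.

Request:
{"name": "servo_tool", "arguments": {"commands": [{"dr":[0,0,0],"dp":[0.008,0,0],"fingers":0},{"dr":[0,0,0],"dp":[0.012,0,0],"fingers":0},{"dr":[0,0,0],"dp":[0.015,0,0],"fingers":0},{"dr":[0,0,0],"dp":[0.018,0,0],"fingers":0},{"dr":[0,0,0],"dp":[0.021,0,0],"fingers":0},{"dr":[0,0,0],"dp":[0.024,0,0],"fingers":0},{"dr":[0,0,0],"dp":[0.027,0,0],"fingers":0},{"dr":[0,0,0],"dp":[0.03,0,0],"fingers":0},{"dr":[0,0,0],"dp":[0.031,0,0],"fingers":0},{"dr":[0,0,0],"dp":[0.02,0,0],"fingers":0}]}}

```text
time: 4.1
ee_pos: [569.3, -6.6, 24.8]
eef_rot: [0.593, 0.805, -0.0, -0.0]
force: [0.8, -0.9, 0.5]
finger_gap: 0.3
```

Request:
{"name": "servo_tool", "arguments": {"commands": [{"dr":[0,0,0],"dp":[-0.02,0,-0.005],"fingers":0},{"dr":[0,0,0],"dp":[-0.02,0,-0.06],"fingers":0},{"dr":[0,0,0],"dp":[-0.06,-0.02,-0.12],"fingers":0},{"dr":[0,0,0],"dp":[-0.12,-0.04,-0.13],"fingers":0},{"dr":[0,0,0],"dp":[-0.18,-0.06,-0.13],"fingers":0},{"dr":[0,0,0],"dp":[-0.235,-0.08,-0.13],"fingers":0},{"dr":[0,0,0],"dp":[-0.25,-0.1,-0.13],"fingers":0},{"dr":[0,0,0],"dp":[-0.25,-0.1,-0.13],"fingers":0.6},{"dr":[0,0,0],"dp":[-0.25,-0.1,-0.13],"fingers":0.6},{"dr":[0,0,0],"dp":[-0.25,-0.1,-0.13],"fingers":0.6}]}}

```text
time: 5.35
ee_pos: [548.4, -274.6, 155.0]
eef_rot: [0.593, 0.805, 0.0, -0.0]
force: [-0.4, -0.3, -0.4]
finger_gap: 27.7
```

```bash
cat >> h.py <<'E'
def findplate(c,z=30):
    """dark plate blob in the predicted region (stage round the way in) -> corners in O frame, on the plane of the plate's top"""
    g=c['img'].max(2); B=np.array([[-225,-120],[-225,85],[-20,85],[-20,-120]])@OM.T+O[:2]
    roi=cv2.fillConvexPoly(np.zeros_like(g),w2px(c,np.c_[B,[z]*4]).astype(np.int32),1)
    n,l,st,ce=cv2.connectedComponentsWithStats(((g<75)&(roi>0)).astype(np.uint8)); i=1+np.argmax(st[1:,4])
    cn=max(cv2.findContours((l==i).astype(np.uint8),cv2.RETR_EXTERNAL,cv2.CHAIN_APPROX_NONE)[0],key=len)
    W=toO(px2plane(c,cn[:,0],z)).astype(np.float32); r=cv2.minAreaRect(W); b=cv2.boxPoints(r)
    e=[b[(k+1)%4]-b[k] for k in range(4)]; k=np.argmax([np.linalg.norm(v) for v in e]); a=np.degrees(np.arctan2(e[k][1],e[k][0])); a=(a+90)%180-90
    print('plate O ctr',np.round(r[0],1),'size',np.round(r[1],1),'yaw deg',round(a,2)); return W
E
python3 -c "
from h import *
tool()
c=manip.camera('top'); findplate(c); a=c['img'];b=manip.camera('side')['img']
o=np.hstack([cv2.resize(a[110:250,200:390],None,fx=2,fy=2),cv2.resize(b[140:280,200:400],None,fx=2,fy=2)]); cv2.imwrite('pics/n2.png',o)
"
```

```text
t 5.35 tcp O [-248.4 -337.3] z 155.0 xaxis off Oy deg 0.07 tilt [ 0.  0. -1.] F [-0.4 -0.3 -0.4] gap 27.7
plate O ctr [-112.    14.7] size [ 35.3 118.7] yaw deg -24.03
```

View pics/n2.png

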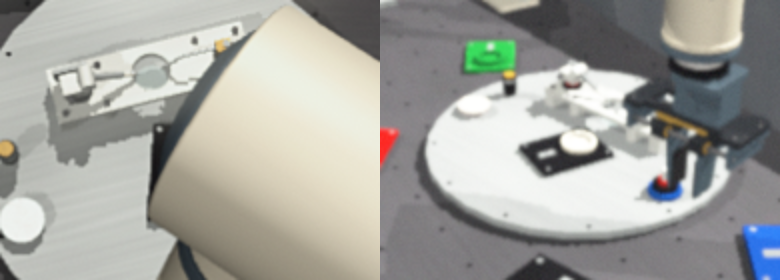

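The right half shows the plate unobstructed at about (565,150), with the fingers above and clear of the magnet foot. The top view is still hidden by the elbow, so I'll measure from the side view.

```bash
python3 -c "
from h import *
c=manip.camera('side'); W=findplate(c); np.set_printoptions(suppress=True)
h=cv2.approxPolyDP(cv2.convexHull(W),6,True)[:,0]; print(h.round(1).tolist())
# ring rim (z=40) bright
"
```

```text
plate O ctr [-146.1  -17.6] size [ 96.1 125.7] yaw deg -18.99
[[-188.39999389648438, 40.29999923706055], [-218.3000030517578, -35.5], [-207.39999389648438, -47.29999923706055], [-102.69999694824219, -80.69999694824219], [-89.9000015258789, -47.70000076293945], [-126.0, 20.399999618530273], [-147.0, 33.5]]
```

Request:
{"name": "servo_tool", "arguments": {"commands": [{"dr":[0,0,0],"dp":[-0.02,-0.04,0],"fingers":0},{"dr":[0,0,0],"dp":[-0.05,-0.09,0],"fingers":0},{"dr":[0,0,0],"dp":[-0.08,-0.14,0],"fingers":0},{"dr":[0,0,0],"dp":[-0.11,-0.19,0],"fingers":0},{"dr":[0,0,0],"dp":[-0.14,-0.24,0],"fingers":0},{"dr":[0,0,0],"dp":[-0.14,-0.25,0],"fingers":0},{"dr":[0,0,0],"dp":[-0.14,-0.25,0],"fingers":0},{"dr":[0,0,0],"dp":[-0.14,-0.25,0],"fingers":0},{"dr":[0,0,0],"dp":[-0.14,-0.25,0],"fingers":0},{"dr":[0,0,0],"dp":[-0.14,-0.25,0],"fingers":0}]}}

```text
time: 6.75
ee_pos: [351.3, -482.5, 155.0]
eef_rot: [0.593, 0.805, -0.0, 0.0]
force: [-0.3, 0.2, -0.2]
finger_gap: 0.3
```

```bash
python3 -c "
from h import *
tool()
c=manip.camera('top'); W=findplate(c);print(cv2.boxPoints(cv2.minAreaRect(W)).round(1).tolist())
cv2.imwrite('pics/n3.png',cv2.resize(c['img'][100:260,190:400],None,fx=3,fy=3))
"
```

```text
t 6.75 tcp O [-498.1 -477.6] z 155.0 xaxis off Oy deg 0.08 tilt [-0.  0. -1.] F [-0.3  0.2 -0.2] gap 0.3
plate O ctr [-138.8  -13.3] size [ 98.2 130.6] yaw deg -18.65
[[-216.39999389648438, -38.900001525878906], [-92.5999984741211, -80.69999694824219], [-61.20000076293945, 12.300000190734863], [-185.0, 54.099998474121094]]
```

View pics/n3.png

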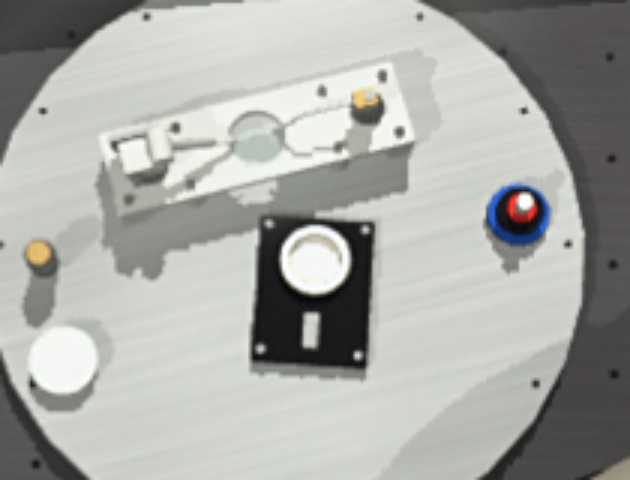

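The plate centre is now (-139,-13) with yaw -18.7°. It translated without turning, so next I'll push at its front-right corner and follow it round.

Request:
{"name": "servo_tool", "arguments": {"commands": [{"dr":[0,0,0],"dp":[0.03,0.032,0],"fingers":0},{"dr":[0,0,0],"dp":[0.07,0.075,0],"fingers":0},{"dr":[0,0,0],"dp":[0.11,0.117,0],"fingers":0},{"dr":[0,0,0],"dp":[0.15,0.16,0],"fingers":0},{"dr":[0,0,0],"dp":[0.19,0.202,0],"fingers":0},{"dr":[0,0,0],"dp":[0.23,0.245,0],"fingers":0},{"dr":[0,0,0],"dp":[0.27,0.288,0],"fingers":0},{"dr":[0,0,0],"dp":[0.31,0.33,0],"fingers":0},{"dr":[0,0,0],"dp":[0.35,0.372,0],"fingers":0},{"dr":[0,0,0],"dp":[0.366,0.39,0],"fingers":0}]}}

```text
time: 8.05
ee_pos: [616.0, -15.0, 154.9]
eef_rot: [0.592, 0.806, 0.0, 0.0]
force: [-0.3, -0.3, 0.0]
finger_gap: 0.4
```

Request:
{"name": "servo_tool", "arguments": {"commands": [{"dr":[0,0,0],"dp":[0,0,0.04],"fingers":0},{"dr":[0,0,0],"dp":[0,0,0.08],"fingers":0},{"dr":[0,0,0],"dp":[0,0,0.115],"fingers":0},{"dr":[0,0,0],"dp":[0,0,0.13],"fingers":0},{"dr":[0,0,0],"dp":[0,0,0.13],"fingers":0},{"dr":[0,0,0],"dp":[0.005,0,0.13],"fingers":0},{"dr":[0,0,0],"dp":[0.01,0,0.13],"fingers":0},{"dr":[0,0,0],"dp":[0.014,0,0.13],"fingers":0},{"dr":[0,0,0],"dp":[0.014,0,0.13],"fingers":0},{"dr":[0,0,0],"dp":[0.014,0,0.13],"fingers":0}]}}

```text
time: 9.3
ee_pos: [611.0, -4.6, 25.0]
eef_rot: [0.593, 0.805, 0.0, 0.0]
force: [0.5, 0.6, -0.1]
finger_gap: 0.2
```

```bash
python3 -c "
from h import *
tool()"
```

```text
t 9.3 tcp O [-108.8  -97.8] z 25.0 xaxis off Oy deg 0.02 tilt [-0.  0. -1.] F [ 0.5  0.6 -0.1] gap 0.2
```

Request:
{"name": "servo_tool", "arguments": {"commands": [{"dr":[0,0,0],"dp":[0.005,0,0],"fingers":0},{"dr":[0,0,0],"dp":[0.009,0.002,0],"fingers":0},{"dr":[0,0,0],"dp":[0.012,0.004,0],"fingers":0},{"dr":[0,0,0],"dp":[0.015,0.006,0],"fingers":0},{"dr":[0,0,0],"dp":[0.018,0.008,0],"fingers":0},{"dr":[0,0,0],"dp":[0.021,0.01,0],"fingers":0},{"dr":[0,0,0],"dp":[0.024,0.012,0],"fingers":0},{"dr":[0,0,0],"dp":[0.027,0.014,0],"fingers":0},{"dr":[0,0,0],"dp":[0.03,0.016,0],"fingers":0},{"dr":[0,0,0],"dp":[0.031,0.017,0],"fingers":0}]}}

```text
time: 10.55
ee_pos: [617.9, 30.3, 24.9]
eef_rot: [0.593, 0.805, -0.0, -0.0]
force: [-0.3, -1.5, 0.3]
finger_gap: 0.5
```

Request:
{"name": "servo_tool", "arguments": {"commands": [{"dr":[0,0,0],"dp":[-0.02,-0.005,0],"fingers":0},{"dr":[0,0,0],"dp":[-0.02,-0.01,-0.05],"fingers":0},{"dr":[0,0,0],"dp":[-0.05,-0.04,-0.1],"fingers":0},{"dr":[0,0,0],"dp":[-0.09,-0.08,-0.13],"fingers":0},{"dr":[0,0,0],"dp":[-0.13,-0.12,-0.13],"fingers":0},{"dr":[0,0,0],"dp":[-0.17,-0.16,-0.13],"fingers":0},{"dr":[0,0,0],"dp":[-0.21,-0.2,-0.13],"fingers":0},{"dr":[0,0,0],"dp":[-0.25,-0.24,-0.13],"fingers":0},{"dr":[0,0,0],"dp":[-0.29,-0.28,-0.13],"fingers":0},{"dr":[0,0,0],"dp":[-0.33,-0.32,-0.13],"fingers":0}]}}

```text
time: 11.8
ee_pos: [408.0, -382.2, 155.1]
eef_rot: [0.594, 0.805, -0.0, 0.0]
force: [1.6, -0.6, 0.1]
finger_gap: 0.5
```

```bash
python3 -c "
from h import *
tool()
c=manip.camera('top'); W=findplate(c);print(cv2.boxPoints(cv2.minAreaRect(W)).round(1).tolist())
cv2.imwrite('pics/n4.png',cv2.resize(c['img'][100:260,190:400],None,fx=3,fy=3))
"
```

```text
t 11.8 tcp O [-414.3 -398.6] z 155.1 xaxis off Oy deg -0.02 tilt [-0.  0. -1.] F [ 1.6 -0.6  0.1] gap 0.5
plate O ctr [-138.1   -2.8] size [ 99.  130.7] yaw deg -4.12
[[-206.8000030517578, -47.5], [-76.5, -56.900001525878906], [-69.4000015258789, 41.900001525878906], [-199.6999969482422, 51.29999923706055]]
```

The plate is now at (-138,-2.8) with yaw -4.1°. That is good enough for a two-finger rear push, which will also square it. I'm moving behind it with the fingers spread.

Request:
{"name": "servo_tool", "arguments": {"commands": [{"dr":[0,0,0],"dp":[0.04,0.017,0],"fingers":0.6},{"dr":[0,0,0],"dp":[0.09,0.039,0],"fingers":0.6},{"dr":[0,0,0],"dp":[0.14,0.06,0],"fingers":0.6},{"dr":[0,0,0],"dp":[0.19,0.082,0],"fingers":0.6},{"dr":[0,0,0],"dp":[0.24,0.104,0],"fingers":0.6},{"dr":[0,0,0],"dp":[0.29,0.125,0],"fingers":0.6},{"dr":[0,0,0],"dp":[0.34,0.147,0],"fingers":0.6},{"dr":[0,0,0],"dp":[0.38,0.165,0],"fingers":0.6},{"dr":[0,0,0],"dp":[0.396,0.171,0],"fingers":0.6},{"dr":[0,0,0],"dp":[0.396,0.171,0.02],"fingers":0.6}]}}

```text
time: 13.1
ee_pos: [457.1, 49.6, 135.6]
eef_rot: [0.593, 0.805, 0.001, 0.001]
force: [0.3, -0.4, -1.0]
finger_gap: 54.5
```

Request:
{"name": "servo_tool", "arguments": {"commands": [{"dr":[0,0,0],"dp":[0,0,0.03],"fingers":0.6},{"dr":[0,0,0],"dp":[0,0,0.06],"fingers":0.6},{"dr":[0,0,0],"dp":[0,0,0.09],"fingers":0.6},{"dr":[0,0,0],"dp":[0,0,0.105],"fingers":0.6},{"dr":[0,0,0],"dp":[0,0,0.11],"fingers":0.6},{"dr":[0,0,0],"dp":[0,0,0.11],"fingers":0.6},{"dr":[0,0,0],"dp":[0,0,0.11],"fingers":0.6},{"dr":[0,0,0],"dp":[0,0,0.11],"fingers":0.6},{"dr":[0,0,0],"dp":[0,0,0.11],"fingers":0.6},{"dr":[0,0,0],"dp":[0,0,0.11],"fingers":0.6}]}}

```text
time: 14.35
ee_pos: [456.2, 49.0, 25.1]
eef_rot: [0.593, 0.805, 0.0, 0.0]
force: [0.1, 0.1, -0.4]
finger_gap: 54.8
```

```bash
python3 -c "
from h import *
tool()
c=manip.camera('side'); b=c['img']; cv2.imwrite('pics/n5.png',cv2.resize(b[140:280,200:400],None,fx=3,fy=3))"
```

```text
t 14.35 tcp O [-240.9   -0.8] z 25.1 xaxis off Oy deg 0.02 tilt [-0.  0. -1.] F [ 0.1  0.1 -0.4] gap 54.8
```

View pics/n5.png

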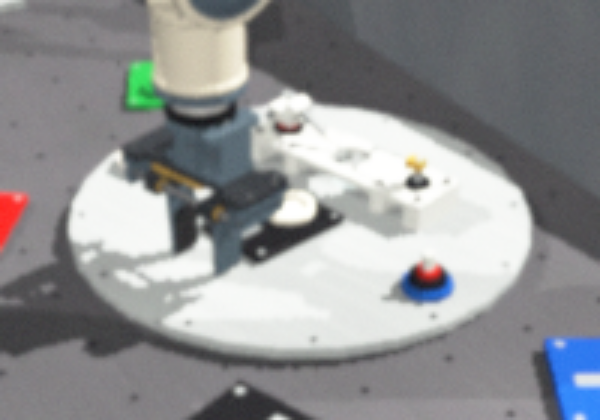

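The picture shows both fingers, (185,225) and (228,250), standing behind the plate's rear edge. I'll push up to just short of the rail noses, then check.

Request:
{"name": "servo_tool", "arguments": {"commands": [{"dr":[0,0,0],"dp":[0,0.008,0],"fingers":0.6},{"dr":[0,0,0],"dp":[0,0.014,0],"fingers":0.6},{"dr":[0,0,0],"dp":[0,0.017,0],"fingers":0.6},{"dr":[0,0,0],"dp":[0,0.02,0],"fingers":0.6},{"dr":[0,0,0],"dp":[0,0.023,0],"fingers":0.6},{"dr":[0,0,0],"dp":[0,0.026,0],"fingers":0.6},{"dr":[0,0,0],"dp":[0.0005,0.029,0],"fingers":0.6},{"dr":[0,0,0],"dp":[0.001,0.032,0],"fingers":0.6},{"dr":[0,0,0],"dp":[0.0015,0.035,0],"fingers":0.6},{"dr":[0,0,0],"dp":[0.002,0.037,0],"fingers":0.6}]}}

```text
time: 15.65
ee_pos: [491.0, 61.9, 24.9]
eef_rot: [0.593, 0.805, 0.0, 0.0]
force: [-0.7, -1.9, 0.2]
finger_gap: 54.6
```

```bash
python3 -c "
from h import *
tool()
c=manip.camera('side'); b=c['img']; cv2.imwrite('pics/n6.png',cv2.resize(b[180:250,250:360],None,fx=6,fy=6,interpolation=cv2.INTER_CUBIC))"
```

```text
t 15.65 tcp O [-203.7    1.2] z 24.9 xaxis off Oy deg 0.01 tilt [-0.  0. -1.] F [-0.7 -1.9  0.2] gap 54.6
```

View pics/n6.png

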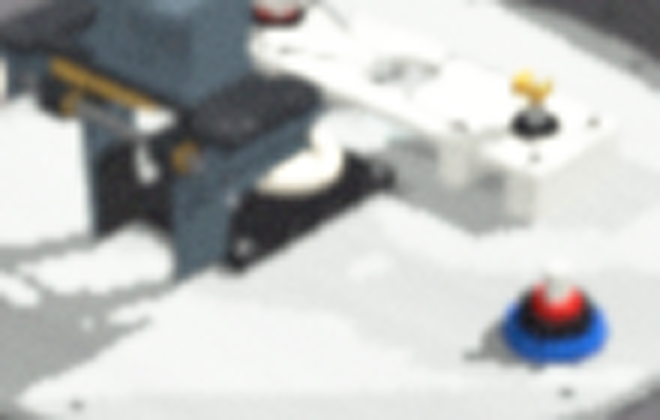

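The plate's right lower edge runs from (238,270) to (394,190) in the crop. I'll convert it.

```bash
python3 -c "
from h import *
c=manip.camera('side')
q=np.array([[238,270],[394,190],[390,172]],float)/6-.42+[250,180]
print(toO(px2plane(c,q[:2],20)).round(1),toO(px2plane(c,q[2:],30)).round(1))
g=c['img'].max(2); X=[]
# lower dark->bright boundary per column, sub-pixel
for u in range(294,314):
    col=g[195:228,u].astype(float); k=np.where((col[:-1]<100)&(col[1:]>=100))[0]
    if len(k): k=k[-1]; X.append([u,195+k+(100-col[k])/(col[k+1]-col[k])])
W=toO(px2plane(c,X,20)); print(W.round(1).tolist()); p=np.polyfit(W[:,0],W[:,1],1); print(np.degrees(np.arctan(p[0])))
"
```

```text
[[-183.   -38.8]
 [ -61.6  -47.2]] [[-60.8 -43.2]]
[[-160.8, -39.5], [-156.2, -39.7], [-150.9, -39.4], [-146.0, -39.4], [-140.4, -38.8], [-136.2, -39.5], [-131.3, -39.6], [-126.9, -40.2], [-121.5, -39.8], [-115.5, -38.9], [-110.8, -39.3], [-105.6, -39.2], [-100.7, -39.4], [-95.9, -39.7], [-90.1, -39.1], [-85.5, -39.6], [-79.5, -39.0], [-75.1, -39.6], [-69.8, -39.6], [-66.2, -41.0]]
-0.19979441341120044
```

The plate is square (-0.2°) and near centre, so I'll push on in.

Request:
{"name": "servo_tool", "arguments": {"commands": [{"dr":[0,0,0],"dp":[0,0.003,0],"fingers":0.6},{"dr":[0,0,0],"dp":[0,0.007,0],"fingers":0.6},{"dr":[0,0,0],"dp":[0,0.011,0],"fingers":0.6},{"dr":[0,0,0],"dp":[0,0.015,0],"fingers":0.6},{"dr":[0,0,0],"dp":[0,0.019,0],"fingers":0.6},{"dr":[0,0,0],"dp":[0,0.023,0],"fingers":0.6},{"dr":[0,0,0],"dp":[0,0.027,0],"fingers":0.6},{"dr":[0,0,0],"dp":[0,0.031,0],"fingers":0.6},{"dr":[0,0,0],"dp":[0,0.035,0],"fingers":0.6},{"dr":[0,0,0],"dp":[0,0.039,0],"fingers":0.6}]}}

```text
time: 17.0
ee_pos: [528.4, 73.5, 24.9]
eef_rot: [0.593, 0.805, 0.0, 0.0]
force: [-2.0, -1.2, 0.0]
finger_gap: 54.6
```

Request:
{"name": "servo_tool", "arguments": {"commands": [{"dr":[0,0,0],"dp":[0,0.003,0],"fingers":0.6},{"dr":[0,0,0],"dp":[0,0.007,0],"fingers":0.6},{"dr":[0,0,0],"dp":[0,0.011,0],"fingers":0.6},{"dr":[0,0,0],"dp":[0,0.015,0],"fingers":0.6},{"dr":[0,0,0],"dp":[0,0.019,0],"fingers":0.6},{"dr":[0,0,0],"dp":[0,0.023,0],"fingers":0.6},{"dr":[0,0,0],"dp":[0,0.027,0],"fingers":0.6},{"dr":[0,0,0],"dp":[0,0.031,0],"fingers":0.6},{"dr":[0,0,0],"dp":[0,0.035,0],"fingers":0.6},{"dr":[0,0,0],"dp":[0,0.039,0],"fingers":0.6}]}}

```text
time: 18.25
ee_pos: [565.6, 85.0, 24.9]
eef_rot: [0.593, 0.805, -0.0, -0.0]
force: [-2.6, -1.3, 0.4]
finger_gap: 54.6
```

```bash
python3 -c "
from h import *
tool()
c=manip.camera('side'); b=c['img']; cv2.imwrite('pics/n7.png',cv2.resize(b[170:240,260:370],None,fx=6,fy=6,interpolation=cv2.INTER_CUBIC))"
```

```text
t 18.25 tcp O [-125.7    1.2] z 24.9 xaxis off Oy deg 0.01 tilt [ 0. -0. -1.] F [-2.6 -1.3  0.4] gap 54.6
```

View pics/n7.png

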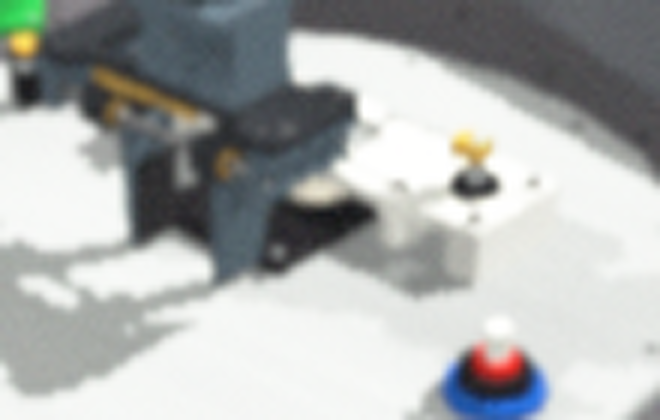

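The plate is sliding in under the deck, with its right edge entering inside the rail at (385,215) and low force. I'll carry on more slowly.

Request:
{"name": "servo_tool", "arguments": {"commands": [{"dr":[0,0,0],"dp":[0,0.002,0],"fingers":0.6},{"dr":[0,0,0],"dp":[0,0.004,0],"fingers":0.6},{"dr":[0,0,0],"dp":[0,0.006,0],"fingers":0.6},{"dr":[0,0,0],"dp":[0,0.008,0],"fingers":0.6},{"dr":[0,0,0],"dp":[0,0.01,0],"fingers":0.6},{"dr":[0,0,0],"dp":[0,0.012,0],"fingers":0.6},{"dr":[0,0,0],"dp":[0,0.0135,0],"fingers":0.6},{"dr":[0,0,0],"dp":[0,0.015,0],"fingers":0.6},{"dr":[0,0,0],"dp":[0,0.016,0],"fingers":0.6},{"dr":[0,0,0],"dp":[0,0.017,0],"fingers":0.6}]}}

```text
time: 19.55
ee_pos: [581.6, 90.0, 24.9]
eef_rot: [0.593, 0.805, -0.0, -0.0]
force: [-3.9, -1.5, 2.4]
finger_gap: 54.3
```

Request:
{"name": "servo_tool", "arguments": {"commands": [{"dr":[0,0,0],"dp":[0,0.0004,0],"fingers":0.6},{"dr":[0,0,0],"dp":[0,0.0008,0],"fingers":0.6},{"dr":[0,0,0],"dp":[0,0.0012,0],"fingers":0.6},{"dr":[0,0,0],"dp":[0,0.0016,0],"fingers":0.6},{"dr":[0,0,0],"dp":[0,0.002,0],"fingers":0.6},{"dr":[0,0,0],"dp":[0,0.0022,0],"fingers":0.6},{"dr":[0,0,0],"dp":[0,0.0024,0],"fingers":0.6},{"dr":[0,0,0],"dp":[0,0.0026,0],"fingers":0.6},{"dr":[0,0,0],"dp":[0,0.0028,0],"fingers":0.6},{"dr":[0,0,0],"dp":[0,0.003,0],"fingers":0.6}]}}

```text
time: 20.8
ee_pos: [583.2, 90.5, 24.8]
eef_rot: [0.593, 0.805, -0.001, -0.001]
force: [-10.2, -5.4, 7.5]
finger_gap: 55.1
```

```bash
python3 -c "
from h import *
tool()"
```

```text
t 20.8 tcp O [-107.3    1.2] z 24.8 xaxis off Oy deg 0.02 tilt [ 0.    -0.002 -1.   ] F [-10.2  -5.4   7.5] gap 55.1
```

Force is rising at TCP x = -107, close to the expected home of about -106. I'll back off and look.

Request:
{"name": "servo_tool", "arguments": {"commands": [{"dr":[0,0,0],"dp":[0,-0.01,0],"fingers":0.6},{"dr":[0,0,0],"dp":[0,-0.03,0],"fingers":0.6},{"dr":[0,0,0],"dp":[0,-0.06,-0.04],"fingers":0.6},{"dr":[0,0,0],"dp":[-0.03,-0.1,-0.08],"fingers":0.6},{"dr":[0,0,0],"dp":[-0.07,-0.13,-0.12],"fingers":0.6},{"dr":[0,0,0],"dp":[-0.12,-0.15,-0.13],"fingers":0.6},{"dr":[0,0,0],"dp":[-0.17,-0.17,-0.13],"fingers":0.6},{"dr":[0,0,0],"dp":[-0.22,-0.19,-0.13],"fingers":0.6},{"dr":[0,0,0],"dp":[-0.27,-0.21,-0.13],"fingers":0.6},{"dr":[0,0,0],"dp":[-0.32,-0.24,-0.13],"fingers":0.6}]}}

```text
time: 22.05
ee_pos: [450.0, -287.9, 155.1]
eef_rot: [0.593, 0.805, 0.0, 0.001]
force: [0.1, 0.3, -0.4]
finger_gap: 54.8
```

Request:
{"name": "servo_tool", "arguments": {"commands": [{"dr":[0,0,0],"dp":[-0.03,-0.03,0],"fingers":0.6},{"dr":[0,0,0],"dp":[-0.06,-0.06,0],"fingers":0.6},{"dr":[0,0,0],"dp":[-0.09,-0.09,0],"fingers":0.6},{"dr":[0,0,0],"dp":[-0.1,-0.1,0],"fingers":0.6},{"dr":[0,0,0],"dp":[-0.1,-0.1,0],"fingers":0.6},{"dr":[0,0,0],"dp":[-0.1,-0.1,0],"fingers":0.6},{"dr":[0,0,0],"dp":[-0.1,-0.1,0],"fingers":0.6},{"dr":[0,0,0],"dp":[-0.1,-0.1,0],"fingers":0.6},{"dr":[0,0,0],"dp":[-0.1,-0.1,0],"fingers":0.6},{"dr":[0,0,0],"dp":[-0.1,-0.1,0],"fingers":0.6}]}}

```text
time: 23.3
ee_pos: [383.9, -410.8, 154.9]
eef_rot: [0.593, 0.805, 0.0, 0.0]
force: [0.6, 0.2, 1.2]
finger_gap: 54.4
```

```bash
python3 -c "
from h import *
tool()
c=manip.camera('top'); W=findplate(c); print(cv2.boxPoints(cv2.minAreaRect(W)).round(1).tolist())
print('expected home rear corners px',w2px(c,[[*(OM@[-90,y]+O[:2]),30] for y in(-50,50)]).round(1))
print('deck near edge px',w2px(c,[[*(OM@[-38,y]+O[:2]),54] for y in(-132,132)]).round(1))
a=c['img'][115:205,235:345]; cv2.imwrite('pics/n8.png',cv2.resize(a,None,fx=6,fy=6,interpolation=cv2.INTER_CUBIC))
"
```

```text
t 23.3 tcp O [-445.8 -418.8] z 154.9 xaxis off Oy deg 0.02 tilt [-0.  0. -1.] F [0.6 0.2 1.2] gap 54.4
plate O ctr [-62.3   3.1] size [98.8 57.2] yaw deg 89.42
[[-91.4000015258789, -46.0], [-34.20000076293945, -46.599998474121094], [-33.20000076293945, 52.20000076293945], [-90.4000015258789, 52.79999923706055]]
expected home rear corners px [[302.6 175.6]
 [265.6 184.9]]
deck near edge px [[328.  146.8]
 [229.4 171.4]]
```

View pics/n8.png

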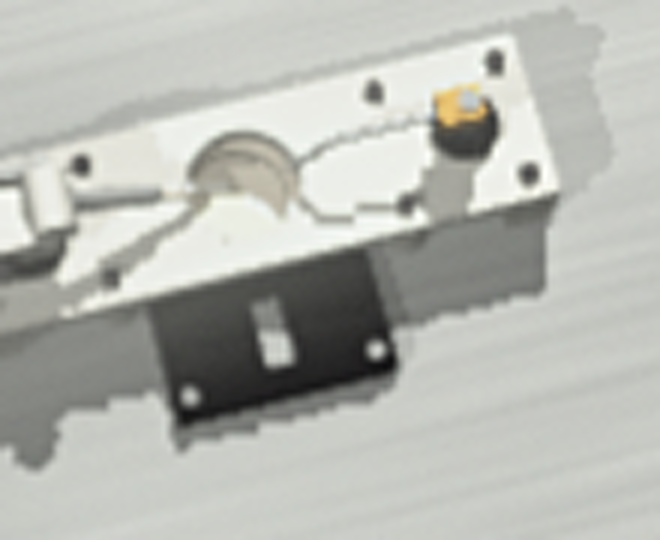

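The view shows the plate under the deck with its rear edge from (182,420) to (395,365). That is x about -91 (home -90), y about +3 and yaw about -0.6°, all within tolerance. The force rise from 3 N to over 11 N fits contact with the pins. The hand is clear, so I'll hand in.

```bash
python3 -c "
from h import *
print(manip.job_done())"
```

```text
the job is handed in; nothing more can be done
None
```

The plate is in under the bridge and, by my last checks, home and square. I handed it in at about 23 s of the 72 s; the hand-in gives no verdict.

**What I did:** I pushed the small black plate sideways with the shut fingers, then turned it by its front-right corner. Then I pushed the rear edge in with two spread fingers until the force rose, and backed the hand off clear.

**Last checks (top camera):**

| Check | Measured | Limit |
|---|---|---|
| Rear edge along the slide | about -91 mm (home is -90) | within 4 mm |
| Sideways offset | about +3 mm | within 8 mm |
| Angle to the bridge | about -0.6° (0.01 rad) | 0.06 rad |

- **Accuracy:** the camera positions are good to about 2 mm.
- **Stop contact:** the push force rose from about 3 N to about 11 N horizontally, which fits contact with the stop pins. An upward force of 7.5 N on the tool came with it, and I did not look into that. I did not push again to confirm the seating.
- **Disagreement:** the side view put the plate's sideways position up to about 4 mm from the top view, and I trusted the top view.
- **Not measured:** I did not re-measure the objective, magnet foot and dish at the end. The hand was never brought down near them and no unexpected force showed.

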